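# Turn the desk marker over through the twisted guide

### The arm

A 6-joint arm with a two-finger parallel gripper is mounted at the origin on the work surface. World frame = base frame: x ahead of the robot, y to its left, z up, the work surface at z = 0. Lengths are in m, angles in rad, forces in N, time in s.
With the tool pointing down it reaches from about 0.375 to 0.825 m from the base axis. Payload 5.5 kg.
Tool frame: the origin (TCP) lies on the centre line of the jaws, within the pads' length; the fingertips stand 25 mm ahead of it and the grasp point (between the pads) lies 6 mm ahead of it; z points along the fingers, y is the line along which they close (so a half turn about z gives the same grasp; the last joint's range is limited). The gripper opens to 85 mm and grips with 20 to 120 N. Pads are 22 mm wide; open, the fingers measure 114 mm over their backs; the gripper's body (76 mm by 85 mm) begins 54 mm behind the grasp point. The pads swing forward as they close: fully open they stand 13 mm farther back than shut.
Start: joints at [0, 0.314, -0.047, 1.21, 0, 1.571], TCP at [0.6, -0, 0.256] pointing down, gripper open.
Joint ranges: [-2.67, 2.67], [-0.69, 1.73], [-1.03, 1.25], [-2.08, 2.16], [-1.42, 1.45], [-3.14, 3.14]. Speed limits (rad/s): [2.39, 2.39, 3.01, 3.14, 3.14, 3.14].

### API

Orientations are given as a unit quaternion [w, x, y, z].
In Python, from station import env gives the robot as it stands. Calls block until the motion is done:
- env.movep(position, orientation): joint-space move of the TCP to a pose.
- env.line_to(position, v=0.15, ori=None, max_force=None): straight line of the TCP; ori=None keeps the orientation; v is the mean speed in m/s. With max_force (N) it stops when the force on the tool has changed by that much, and returns True; else False.
- env.move_joints(angles): joint-space move.
- env.gripper_to(opening, grasp_force=None): finger opening in m; grasp_force is the grip in N (None keeps the last); returns when the fingers have stopped.
- env.dwell(seconds).
- env.ik(position, orientation): joint angles nearest the present ones, or None.
- env.read_state(): the state.
- env.camera(name): name is "scene" or "side" or "wrist"; returns (picture, depth): 400x640x3 uint8, red, green, blue; 400x640 float32, m along the optical axis (not along the pixel's ray), 0 where there is no reading.
- env.camera_info(name): a dict with "fovy" (degrees; the focal length in pixels is half the picture's height over the tangent of half this angle, whatever the lens; pixels are square), "cx", "cy" (the principal point, pixels), "rvec" (rotation vector, rad) and "tvec" (3), from world to camera coordinates, as OpenCV has them. Camera axes: x right, y down, z forward; pixel columns grow to the right and rows downward; lengths in m; the calibration is good to about 2 mm. A picture is of the moment at which its call begins: read the wrist's pose just before it. camera_info takes no time and is no camera call; for the wrist camera it gives the pose at the moment of the call.
A pose or a line that the arm cannot do raises env.MotionError and nothing moves.
- env.job_done(): hands the job in; it is judged then, once.
The state is a dict: "time_s": time; "qpos": joint angles; "joint_velocities": joint speeds; "joint_efforts": joint torques, N m; "eef_pos": TCP position; "tool_rot": TCP orientation; "wrist_force": force on the tool from outside, world axes, zero at the start; "ft_torque": the same for the moment, N m; "grip_width": finger opening in m; "gripper_force": force on a finger pad.
Only numpy, scipy, OpenCV 4.12 (cv2) and the standard library are available. Lean on these libraries where they do the work, as an engineer would, in place of code of your own. Each camera call takes 0.05 s, during which the arm holds its last target. There are 200 camera calls.

### The job

The round desk marker stands in its rack, kept there by a steel pawl. Swing the pawl fully aside while the marker still stands in the rack and leave it there, then take the marker out and drop it into the mouth of the leaning twisted wire guide with its knob side facing down towards the robot, so that it slides through, turns half over and comes to rest in the pocket at the bottom with its knob facing up and away from the robot. Let go of everything and leave the other things on the desk where they are.

Things in the scene. Friction and masses are not known exactly. Their poses are not given: they have to be found in the camera images.
- marker: Loose aluminium disc, 64 mm in diameter, 8 mm thick, about 75 g, with a round knob (20 mm in diameter, 5 mm high) in the middle of one face. Origin: centre of the disc; x: the disc's axis, out of the knob side. At the start it stands on edge in the rack, its top 32 mm above its origin; pinch the top 20 mm (clear of the knob) across the 8 mm from above.
- rack: Fixed rack: plywood base 70 x 140 x 6 mm with a wooden groove block (88 mm along y, 24 mm high). Origin: on the desk under the marker's centre; x level, across the groove (the marker's knob faces +x), y along the groove, z up. The disc stands 18 mm deep in the groove, its top 70 mm above the desk. A steel post 24 mm thick with the pawl on top stands at y = -70 mm.
- rack_seat (a point): Centre of the marker when it stands in the rack, 38 mm above the desk.
- pawl (a joint): Swing of the pawl about the upright axis on the post, rad. 0 to 0.12 at the start: the arm points along the rack's +y, over the marker, which cannot be lifted. It grows to 1.75 (stop) as the arm swings level to the rack's +x side (clockwise from above); at 1.57 it points along +x. Takes about 1 N at the pin and stays where it is left.
- pawl_hinge (a point): Point on the pawl's upright swing axis, at the arm's underside, 77 mm above the desk, at y = -70 mm of the rack.
- pawl_pin (a point): Top of the upright pin on the pawl's arm, 86 mm from the swing axis, 117 mm above the desk. The pin is 12 mm in diameter and rises 29 mm above the arm (arm 14 mm wide, 77 to 88 mm above the desk). Push the pin sideways to swing the pawl.
- guide: Fixed guide of eight white 6 mm rods on a plywood base 220 x 120 x 12 mm. Origin: on the desk under the base's centre; x level, z up. Its straight axis leans 30 degrees: from the mouth (high, at -x) 310 mm down along (0.5, 0, -0.866) to the pocket (low, at +x). The rods form a slot that twists 180 degrees on the way. To exit knob outward, the marker enters with its x axis along (-0.866, 0, -0.5).
- guide_mouth (a point): Centre of the mouth, on the guide's axis at the rods' ends (flared lips 6 mm higher), 302 mm above the desk. The slot here is 68 mm wide along the guide's y and 23 mm high along (0.866, 0, 0.5) between rods at y = +-28 mm, open between them for the knob. Let go with its centre here or a few mm below, the disc slides down by itself.
- guide_pocket (a point): Where the disc's centre rests in the pocket, 32 mm up the axis from the stop plate, 60 mm above the desk; the rods close in on the disc here.
- mouse: Bystander: white computer mouse 105 x 58 x 26 mm between rack and guide; origin under its centre.
- mug: Bystander: white mug 80 mm wide, 90 mm high; origin under its centre.
- apple: Bystander: green apple 74 mm wide, 64 mm high; origin under its centre.
- stapler: Bystander: black stapler 150 x 36 x 48 mm; origin under its centre.
- pen_pot: Bystander: grey pot 80 mm wide, 100 mm high; origin under its centre.
- tape: Bystander: roll of paper tape 100 mm wide, 45 mm high, lying flat; origin under its centre.

How it is judged:
On the way, in this order (a step that is already met when the one before it is completed fails the run):
1. the pawl is swung aside (over 1.2 rad) while the marker still stands in the rack (value of joint pawl above 1.2 rad and distance between marker and rack_seat below 0.02 m), for 0.2 s.
2. the marker is in the guide's mouth (centre within 40 mm of it) with its knob side turned downward (distance between marker and guide_mouth below 0.04 m and angle between marker's own x axis and vertical above 1.75 rad), for 0.1 s.
At the end, for the whole second after the job is handed in: The marker rests in the guide's pocket (centre within 15 mm of the pocket point), knob side up and outward (its x axis less than 77 degrees from vertical), at rest and released, and the pawl is still swung aside (over 1.2 rad) (distance between marker and guide_pocket below 0.015 m and angle between marker's own x axis and vertical below 1.35 rad and linear speed of marker below 0.02 m/s and value of joint pawl above 1.2 rad); the robot touches nothing.
It fails at once if a bystander is pushed more than 30 mm (distance of any of mouse, mug, apple, stapler, pen_pot, tape from where it was at the start of the episode above 0.03 m).
It also fails if it takes over 58 s, if anything falls off the work surface, if the arm or the gripper's body presses on something with over 40 N, if the wrist force passes 120 N, or if a joint passes its speed limit or range.

## Working session

There is one attempt and no reset: what is moved stays moved. The work goes in short steps, each a Python script; the robot and the scene stay as the last script left them, time stands still between calls to the robot, and variables do not carry over. Pictures are saved under pics/ and viewed, at most 10 in all, crops included, and the job is handed in when it is done.

```bash
mkdir -p pics
cat > h.py <<'E'
import numpy as np, cv2
from scipy.spatial.transform import Rotation as R
from station import env
def cam(n):
    i=env.camera_info(n); p,d=env.camera(n); return p,d,i
def cloud(d,i):
    h,w=d.shape; f=h/2/np.tan(np.radians(i['fovy'])/2)
    v,u=np.mgrid[:h,:w]
    c=np.stack([(u-i['cx'])/f*d,(v-i['cy'])/f*d,d],-1)
    M=cv2.Rodrigues(np.array(i['rvec'],float))[0]
    return (c-np.array(i['tvec']).ravel())@M
def save(n,p): cv2.imwrite('pics/'+n+'.png',p[...,::-1])
def q(M):
    x,y,z,w=R.from_matrix(M).as_quat(); return [w,x,y,z]
E
python3 - <<'E'
from h import *
for n in('scene','side'):
    p,d,i=cam(n); save(n+'0',p); np.savez(n+'0',p=p,d=d); print(n,i,(d>0).mean())
    P=cloud(d,i); print(P[[100,200,300],[320]*3].round(3))
print(env.read_state())
E
```

```text
scene {'fovy': 53.719421154025866, 'cx': 319.92919472440184, 'cy': 199.7698024314951, 'rvec': array([ 1.26862909,  1.99243482, -1.1003016 ]), 'tvec': array([ 0.24359303, -0.10704309,  1.6888382 ])} 0.98997265625
[[ 0.631  0.019  0.509]
 [ 0.294 -0.132  0.003]
 [ 0.764  0.085  0.007]]
side {'fovy': 57.753972320008785, 'cx': 320.19057635099847, 'cy': 199.80035509217268, 'rvec': array([ 2.11268119, -0.82237075,  0.38562139]), 'tvec': array([-0.43497718,  0.4153663 ,  0.83859786])} 0.9959296875
[[ 0.571 -0.026  0.518]
 [ 0.769  0.2   -0.001]
 [ 0.466 -0.133  0.001]]
{'time_s': 0.1, 'qpos': array([ 1.80634011e-05,  3.14190338e-01, -4.79411010e-02,  1.21018836e+00,
       -2.87407403e-06,  1.57079638e+00]), 'joint_velocities': array([-0.00079497, -0.00207036,  0.00185199,  0.00064657,  0.00111994,
        0.00117504]), 'joint_efforts': array([ 9.99693766e-04, -5.40766132e+01,  3.40542591e+01,  1.10156229e-02,
        1.53784813e-04, -8.18082242e-06]), 'eef_pos': array([5.99541553e-01, 9.95058030e-06, 2.55516395e-01]), 'tool_rot': array([-5.37608545e-04,  7.07100208e-01,  7.07112944e-01, -5.39650581e-04]), 'wrist_force': array([0.02361848, 0.39188955, 0.15496838]), 'ft_torque': array([-0.01373421, -0.01359767, -0.01797205]), 'gripper_force': 0.0, 'grip_width': 0.08556005818203588}
```

View pics/scene0.png

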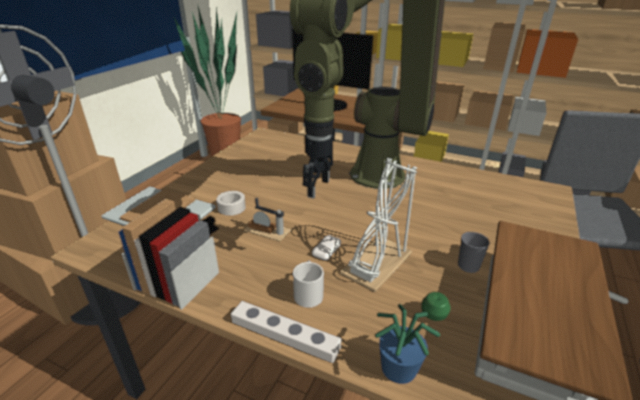

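View pics/side0.png

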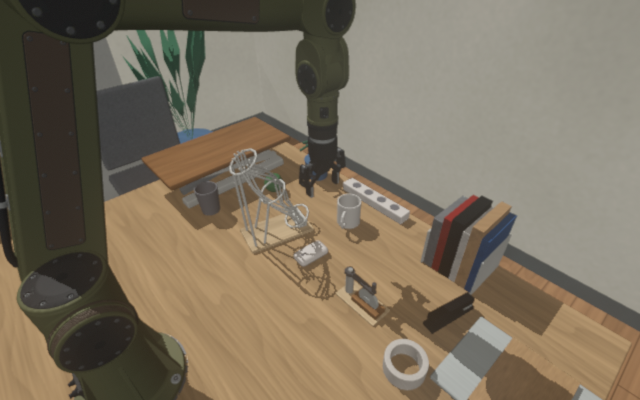

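The scene view shows the rack at (268,222), mouse at (325,247), guide at (385,225) with its mouth at (400,165), and the mug at (308,285). In the side view the rack is at (362,295) and the guide mouth at (243,160).

Run:
```python
from h import *
for n,pts in(('scene',[(268,222),(272,234),(325,247),(308,285),(230,203),(473,252),(400,168),(375,265)]),('side',[(362,295),(360,305),(311,254),(348,212),(243,160),(296,215),(258,247)])):
    z=np.load(n+'0.npz'); P=cloud(z['d'],env.camera_info(n))
    for u,v in pts: print(n,u,v,P[v,u].round(3))
    X=P.reshape(-1,3)
    m=(X[:,2]>.03)&(X[:,2]<.13)&(X[:,0]>.3)&(X[:,0]<.95)&(abs(X[:,1])<.7)
    g=np.round(X[m]/.04).astype(int)[:,:2]; 
    k,c=np.unique(g,axis=0,return_counts=True); print([(*(a*.04).round(2),int(b)) for a,b in zip(k,c) if b>15])
i=env.camera_info('wrist'); M=cv2.Rodrigues(i['rvec'])[0]; print(-M.T@i['tvec'],M, i['fovy'])
```

```text
scene 268 222 [ 0.551 -0.204  0.042]
scene 272 234 [ 0.564 -0.184  0.007]
scene 325 247 [0.572 0.013 0.026]
scene 308 285 [0.796 0.065 0.082]
scene 230 203 [ 0.516 -0.382  0.048]
scene 473 252 [0.479 0.431 0.083]
scene 400 168 [0.011 0.097 0.059]
scene 375 265 [0.614 0.187 0.05 ]
[(np.float64(0.36), np.float64(0.48), 53), (np.float64(0.36), np.float64(0.52), 94), (np.float64(0.36), np.float64(0.56), 98), (np.float64(0.36), np.float64(0.6), 106), (np.float64(0.36), np.float64(0.64), 101), (np.float64(0.36), np.float64(0.68), 109), (np.float64(0.4), np.float64(0.4), 94), (np.float64(0.4), np.float64(0.44), 180), (np.float64(0.4), np.float64(0.48), 64), (np.float64(0.4), np.float64(0.52), 111), (np.float64(0.4), np.float64(0.56), 118), (np.float64(0.4), np.float64(0.6), 127), (np.float64(0.4), np.float64(0.64), 129), (np.float64(0.4), np.float64(0.68), 135), (np.float64(0.44), np.float64(-0.44), 37), (np.float64(0.44), np.float64(-0.4), 41), (np.float64(0.44), np.float64(0.16), 20), (np.float64(0.44), np.float64(0.4), 65), (np.float64(0.44), np.float64(0.44), 24), (np.float64(0.44), np.
[... 13431 characters left out ...]
(0.88), np.float64(0.08), 55), (np.float64(0.88), np.float64(0.12), 52), (np.float64(0.88), np.float64(0.16), 47), (np.float64(0.92), np.float64(-0.4), 91), (np.float64(0.92), np.float64(-0.08), 46), (np.float64(0.92), np.float64(-0.04), 50), (np.float64(0.92), np.float64(0.0), 46), (np.float64(0.92), np.float64(0.04), 42), (np.float64(0.92), np.float64(0.08), 43), (np.float64(0.92), np.float64(0.12), 39), (np.float64(0.92), np.float64(0.16), 39), (np.float64(0.96), np.float64(-0.4), 18)]
[0.59926086 0.07973993 0.37362863] [[ 9.99998364e-01 -9.31185834e-04 -1.55104101e-03]
 [-4.02810613e-04 -9.50440776e-01  3.10905403e-01]
 [-1.76368333e-03 -3.10904270e-01 -9.50439595e-01]] 70.43749514570231
```

Run:
```python
from h import *
D=[0,.70710678,.70710678,0]
for k,p in (('r1',(.545,-.25,.25)),('r2',(.60,-.27,.30)),('g1',(.53,.08,.42)),('g2',(.5,.13,.42))):
    env.movep(p,D); p_,d,i=cam('wrist'); np.savez(k,p=p_,d=d,r=i['rvec'],t=i['tvec'],f=i['fovy'],cx=i['cx'],cy=i['cy']); save(k,p_)
print(env.read_state()['time_s'])
```

```text
3.4583
```

View pics/r1.png

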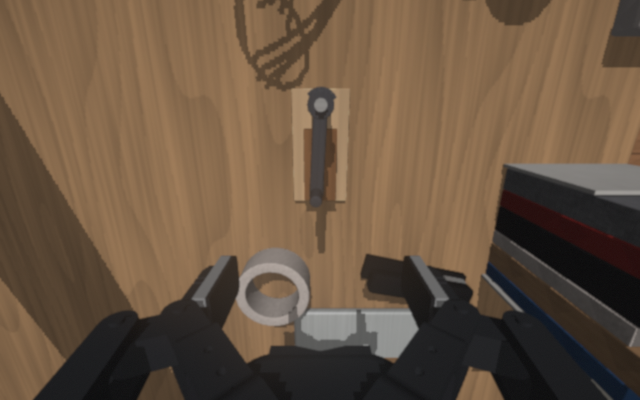

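View pics/g1.png

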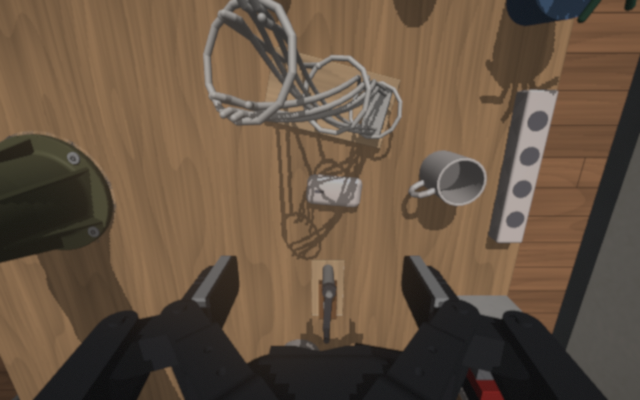

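r1 (world +x right, +y up): rack base spans (293–348, 88–202), the post and hinge are at (320,102) and the pin end at (317,197). So rack +y points to world −y, and the knob faces world −x. g1 shows the mouth hoop at (250,60), the guide base at about (265–400, 52–147) and the pocket hoop near (378,110).

```bash
cat >> h.py <<'E'
def load(k):
    z=np.load(k+'.npz'); i=dict(fovy=float(z['f']),cx=float(z['cx']),cy=float(z['cy']),rvec=z['r'],tvec=z['t']); return z['p'],z['d'],cloud(z['d'],i),i
def rect(X):
    c,s,a=cv2.minAreaRect((X[:,:2]*1000).astype(np.float32)); return np.round(c,1),np.round(s,1),round(a,1)
E
python3 - <<'E'
from h import *
for k in('r1','r2'):
    p,d,P,i=load(k); X=P.reshape(-1,3); C=p.reshape(-1,3).astype(int)
    b=(abs(X[:,0]-.545)<.09)&(X[:,1]>-.32)&(X[:,1]<-.08)
    z=X[:,2]
    fl=b&(z<.003); print(k,'desk z med',np.median(z[b&(abs(z)<.004)]).round(4),'n')
    for lo,hi in((.0042,.009),(.018,.03),(.055,.072),(.074,.095),(.1,.125)):
        m=b&(z>lo)&(z<hi); 
        if m.sum()>5: print(lo,m.sum(),rect(X[m]),'med',np.median(X[m],0).round(4), 'zmax',z[m].max().round(4))
for k in('g1','g2'):
    p,d,P,i=load(k); X=P.reshape(-1,3); z=X[:,2]
    b=(X[:,0]>.35)&(X[:,0]<.75)&(X[:,1]>.05)&(X[:,1]<.36)
    for lo,hi in((.009,.0155),(.28,.33)):
        m=b&(z>lo)&(z<hi); print(k,lo,m.sum(),rect(X[m]),'med',np.median(X[m],0).round(4),z[m].max())
E
```

```text
r1 desk z med 0.0007 n
0.0042 2966 (array([ 544.6, -199.6]), array([171.4,  70. ]), 89.6) med [ 0.534  -0.1948  0.0067] zmax 0.0088
0.018 1315 (array([ 544.5, -235.4]), array([40. , 87.8]), 0.1) med [ 0.5533 -0.2327  0.0247] zmax 0.0269
0.055 7 (array([ 548.3, -246.9]), array([0. , 7.6]), 0.5) med [ 0.5483 -0.2469  0.0674] zmax 0.0702
0.074 1663 (array([ 545.4, -202.9]), array([106.3,  26. ]), 89.3) med [ 0.5431 -0.19    0.0888] zmax 0.095
0.1 171 (array([ 540.4, -250.8]), array([11. , 11.3]), 23.3) med [ 0.5403 -0.2495  0.1169] zmax 0.1195
r2 desk z med 0.0007 n
0.0042 2171 (array([ 543.9, -215.7]), array([139.3,  69.9]), 89.1) med [ 0.5645 -0.1939  0.0067] zmax 0.009
0.018 950 (array([ 544.9, -218.2]), array([122.3,  39.5]), 89.5) med [ 0.555  -0.2342  0.0247] zmax 0.03
0.055 150 (array([ 549.5, -211. ]), array([103.8,   6.4]), 84.7) med [ 0.5482 -0.2304  0.0625] zmax 0.072
0.074 1378 (array([ 540.3, -203. ]), array([107.1,  26.8]), 82.7) med [ 0.5444 -0.1908  0.0888] zmax 0.095
0.1 129 (array([ 540.6, -251. ]), array([11.1, 11.4]), 38.2) med [ 0.5414 -0.2501  0.117 ] zmax 0.119
g1 0.009 3305 (array([597.3, 158.1]), array([132.7, 332.4]), 72.6) med [0.5485 0.1921 0.0127] 0.0154628546080564
g1 0.28 4335 (array([473.4, 191.1]), array([89., 80.]), 88.5) med [0.4799 0.1899 0.3029] 0.32587431245883713
g2 0.009 3556 (array([598.4, 157.9]), array([131.5, 332.5]), 73.0) med [0.5447 0.1829 0.0127] 0.015440593152465697
g2 0.28 3598 (array([473. , 192.4]), array([79.9, 90.4]), 0.7) med [0.4781 0.1899 0.3036] 0.32574137232011846
```

```bash
cat > g.py <<'E'
from h import *
Xs=[]
for k in('g1','g2'):
    p,d,P,i=load(k); hsv=cv2.cvtColor(p,cv2.COLOR_RGB2HSV).astype(int)
    z=P[...,2]
    m=((z>.0095)&(z<.0145)&(P[...,0]>.38)&(P[...,0]<.7)&(P[...,1]>.07)&(P[...,1]<.3)&(hsv[...,1]>60)).astype(np.uint8)
    m=cv2.morphologyEx(m,cv2.MORPH_OPEN,np.ones((3,3)))
    r=rect(P[m>0]); print(k,m.sum(),r)
    w=(P[...,0]>.38)&(P[...,0]<.7)&(P[...,1]>.05)&(P[...,1]<.3)&(z>.03)&(z<.36)&(hsv[...,1]<60)
    Xs.append(P[w])
X=np.vstack(Xs); np.save('gx.npy',X); print(len(X))
E
python3 g.py
python3 - <<'E'
from h import *
D=lambda c:q(np.array([[-0,0,0]])) 
h=np.array([.545,-.165])
def ori(a): # closing axis along tangent at pawl angle a; a=0 -> start orientation
    return q(R.from_euler('z',-a).as_matrix()@np.array([[0,1,0],[1,0,0],[0,0,-1.]]))
def pos(a,z): return [h[0]-.086*np.sin(a),h[1]-.086*np.cos(a),z]
env.gripper_to(.036)
env.movep(pos(.05,.17),ori(.05)); print(env.read_state()['qpos'].round(2), env.ik(pos(1.8,.119),ori(1.8)).round(2))
env.line_to(pos(.05,.119),.1,max_force=10)
for a in np.linspace(.05,1.8,8)[1:]:
    s=env.line_to(pos(a,.119),.12,ori(a),max_force=20)
    if s: print('stop',a); break
print(env.read_state()['wrist_force'])
env.line_to(pos(a,.2),.2)
env.movep((.545,-.29,.28),ori(0)); p,d,i=cam('wrist'); np.savez('r3',p=p,d=d,r=i['rvec'],t=i['tvec'],f=i['fovy'],cx=i['cx'],cy=i['cy']); save('r3',p)
X=cloud(d,i).reshape(-1,3); m=(X[:,2]>.105)&(X[:,2]<.13)&(abs(X[:,0]-.5)<.12)&(abs(X[:,1]+.2)<.1); print(rect(X[m]))
m=(X[:,2]>.062)&(X[:,2]<.074)&(abs(X[:,0]-.545)<.03)&(abs(X[:,1]+.235)<.05);print('marker',m.sum(),rect(X[m]),X[m].max(0),X[m].min(0))
print(env.read_state()['time_s'])
E
```

```text
g1 2355 (array([545.8, 173.8]), array([119.9, 219.9]), 76.3)
g2 2740 (array([545.3, 173.8]), array([120.2, 219.8]), 76.3)
17218
[-0.43  0.35 -0.19  1.02  0.    1.19] [-0.31  0.2  -0.53  0.84  0.    3.07]
[-0.17836078 -0.53183405 -0.45916544]
(array([ 459.8, -157.3]), array([11.7, 11.2]), 9.1)
marker 264 (array([ 544.2, -235. ]), array([42.6,  7. ]), 89.8) [ 0.54764547 -0.21371444  0.07171734] [ 0.54061341 -0.2563404   0.06203004]
11.4583
```

View pics/r3.png

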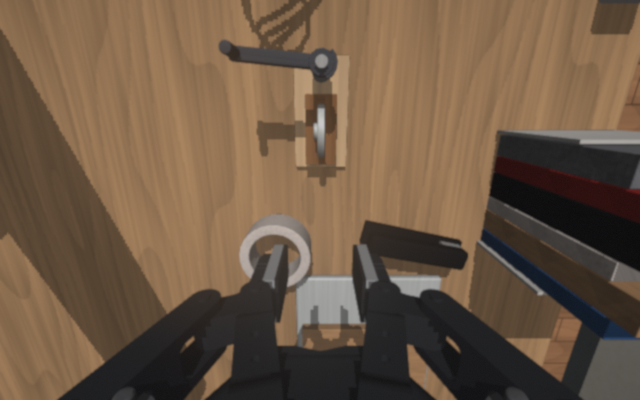

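r3 shows the pawl now lying along world −x with its pin at (226,47). The marker stands free in the rack at (321,130), and its knob is on the left (world −x) side.

Run:
```python
from h import *
# fingertip reach in the tool frame
for k,t in(('r1',(.545,-.25,.25)),('r3',(.545,-.29,.28))):
    p,d,P,i=load(k); X=P.reshape(-1,3)-t
    m=(X[:,2]>-.06)&(abs(X[:,0])<.07)&(abs(X[:,1])<.02)&(X[:,2]<.05); Y=X[m]; print(k,'ahead',np.percentile(-Y[:,2],[50,95,99,100]).round(4))
    e=Y[-Y[:,2]>np.percentile(-Y[:,2],90)]; print(e.min(0).round(4),e.max(0).round(4))
yaw=np.radians(-13.7); Rg=R.from_euler('z',yaw).as_matrix(); O=np.array([.5455,.1738,0])
X=(np.load('gx.npy')-O)@Rg
a=np.array([.5,0,-.8660254]); n=np.array([.8660254,0,.5]); M=np.array([-.0776,0,.302])
t=(X-M)@a; s=(X-M)@n; y=X[:,1]
for lo in list(range(-20,40,4)):
    m=(t*1000>=lo)&(t*1000<lo+4)
    if m.sum()<5: continue
    print(lo,m.sum(),'y',np.percentile(y[m]*1e3,[0,2,98,100]).round(1),'s',np.percentile(s[m]*1e3,[0,2,98,100]).round(1))
m=(t>-.015)&(t<.03); g=np.zeros((480,480,3),np.uint8)
for yy,ss,tt in zip(y[m],s[m],t[m]):
    cv2.circle(g,(int(240+yy*4000),int(240-ss*4000)),1,(int(np.clip((tt+.015)/.045*255,0,255)),255-int(np.clip((tt+.015)/.045*255,0,255)),120),-1)
cv2.imwrite('pics/mouth.png',g)
for P_,nm in(([-.0776,0,.302],'mouth'),([.0614,0,.061],'pocket')): print(nm,(O+Rg@np.array(P_)).round(4))
To=Rg@np.stack([[0,1,0],n,a],1); mouth=O+Rg@M
for h_ in(.037,.1,.14):
    print(h_,env.ik(list(mouth-h_*(Rg@a)),q(To)))
```

```text
r1 ahead [-0.0406 -0.0001  0.0073  0.0124]
[-0.0569 -0.0111 -0.0124] [0.0563 0.0125 0.0072]
r3 ahead [-0.0329  0.0053  0.0168  0.0242]
[-0.0327 -0.0114 -0.0242] [0.0308 0.0121 0.006 ]
-12 402 y [-42.  -41.2  42.9  44. ] s [-18.4 -17.8  22.   22.7]
-8 615 y [-42.8 -41.   42.3  43.9] s [-18.7 -16.   22.3  23.2]
-4 798 y [-44.4 -39.4  41.2  44.9] s [-43.  -38.9  44.6  47. ]
0 4154 y [-44.9 -40.8  43.   47.6] s [-44.  -40.6  46.9  48.5]
4 511 y [-38.6 -37.5  38.4  44. ] s [-40.4 -38.8  47.1  48.2]
8 323 y [-38.3 -36.5  37.8  39.2] s [-32.6 -30.3  20.9  22. ]
12 279 y [-38.6 -35.5  38.1  39.6] s [-33.7 -32.5  22.1  23.3]
16 198 y [-36.6 -35.2  37.8  39.4] s [-38.5 -35.4  23.5  24.2]
20 189 y [-36.8 -35.8  38.2  39.7] s [-38.4 -36.6  24.7  26.4]
24 188 y [-36.1 -35.3  37.7  39.2] s [-43.5 -39.2  26.3  26.8]
28 195 y [-35.6 -34.4  36.   38.4] s [-43.4 -40.7  27.1  28. ]
32 163 y [-37.7 -36.5  35.1  38.9] s [-44.1 -42.8  28.2  29. ]
36 168 y [-37.2 -36.5  35.   36.8] s [-49.3 -45.2  29.6  30.7]
mouth [0.4701 0.1922 0.302 ]
pocket [0.6052 0.1593 0.061 ]
0.037 [ 0.65423593 -0.20141239 -0.53033141  0.89465134 -0.40018281  2.39303696]
0.1 [ 0.72178879 -0.24247558 -0.43548907  1.05840718 -0.42229333  2.46267931]
0.14 [ 0.76830955 -0.25785244 -0.36708971  1.16247724 -0.43645376  2.51141809]
```

View pics/mouth.png

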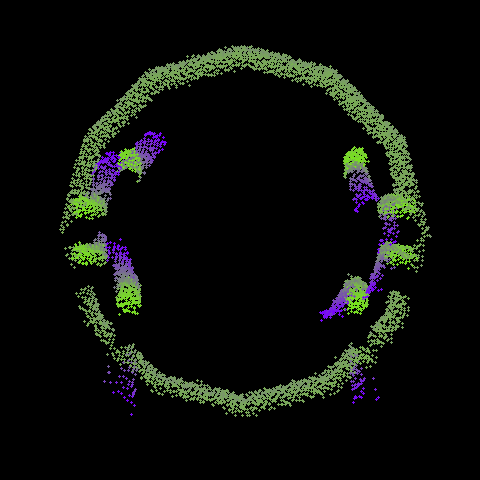

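The mouth plot (4 px/mm, centre 240,240) shows the hoop and eight rod ends centred at about (243–246, 229). That puts the real centre at roughly y +0.8 mm and s +1 mm once the visible-surface bias is allowed for.

```bash
cat >> h.py <<'E'
Rg=R.from_euler('z',np.radians(-13.7)).as_matrix(); O=np.array([.5455,.1738,0])
a=np.array([.5,0,-.8660254]); n=np.array([.8660254,0,.5])
M0=np.array([-.0776,0,.302])
M=M0+n*.0007+np.array([0,.0008,0])
To=Rg@np.stack([[0,1,0],n,a],1)
def gp(t,dy=0,ds=0): return list(O+Rg@(M+a*t+n*ds+np.array([0,dy,0])))  # TCP at axial offset t
E
python3 - <<'E'
from h import *
D=[0,.70710678,.70710678,0]
env.gripper_to(.044)
env.movep((.5442,-.235,.15),D)
print('touch',env.line_to((.5442,-.235,.0755),.1,max_force=15))
env.gripper_to(.0,40)
s=env.read_state(); print(s['grip_width'],s['gripper_force'],s['wrist_force'],s['eef_pos'])
if s['grip_width']>.005:
    env.line_to((.5442,-.235,.12),.06,max_force=15)
    env.line_to((.50,-.2,.40),.25)
    env.movep(gp(-.14),q(To))
    s=env.read_state(); print(s['grip_width'],s['eef_pos'],gp(-.14),s['time_s'])
    for c in('scene','side','wrist'):
        p,d,i=cam(c); k='h_'+c; np.savez(k,p=p,d=d,r=i['rvec'],t=i['tvec'],f=i['fovy'],cx=i['cx'],cy=i['cy']); save(k,p)
        X=(cloud(d,i)-s['eef_pos'])@To; X=X[(X[...,2]>.027)&(X[...,2]<.085)&(abs(X[...,0])<.05)&(abs(X[...,1])<.03)]
        print(c,len(X),X.min(0).round(4) if len(X) else '',X.max(0).round(4) if len(X) else '',np.median(X,0).round(4))
    crop=lambda f,x,y:cv2.resize(cv2.imread(f)[y:y+150,x:x+200],(400,300),interpolation=2)
    f=env.camera_info
    out=[]
    for c in('scene','side'):
        i=f(c); pt=cv2.projectPoints(np.array([s['eef_pos']+.03*To[:,2]]),i['rvec'],i['tvec'],np.array([[200/np.tan(np.radians(i['fovy'])/2),0,i['cx']],[0,200/np.tan(np.radians(i['fovy'])/2),i['cy']],[0,0,1]]),None)[0].ravel().astype(int)
        out.append(crop(f'pics/h_{c}.png',int(np.clip(pt[0]-100,0,440)),int(np.clip(pt[1]-75,0,250))))
    cv2.imwrite('pics/held.png',np.vstack([np.hstack(out)]))
E
```

```text
touch False
0.006791344173575765 42.028101682662964 [-0.65195128 -0.06781292  5.05570264] [ 0.54456216 -0.23517462  0.07615702]
0.006877705167188429 [0.40322242 0.20902356 0.4234082 ] [np.float64(0.4028777907558858), np.float64(0.20939097416015623), np.float64(0.42359355600000004)] 17.3667
scene 301 [-0.034  -0.0042  0.027 ] [0.0317 0.0102 0.0692] [0.0019 0.005  0.0448]
side 67 [-0.034  -0.0068  0.0272] [0.026  0.0059 0.0676] [-0.0265  0.0035  0.0416]
wrist 246 [ 0.0054 -0.0088  0.027 ] [0.0318 0.0038 0.0481] [ 0.0299 -0.0021  0.0334]
```

View pics/held.png

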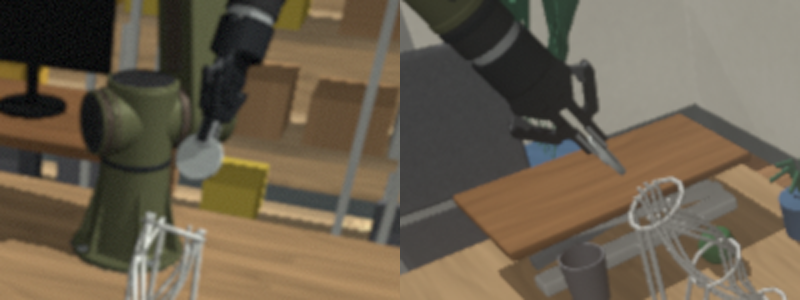

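View pics/h_wrist.png

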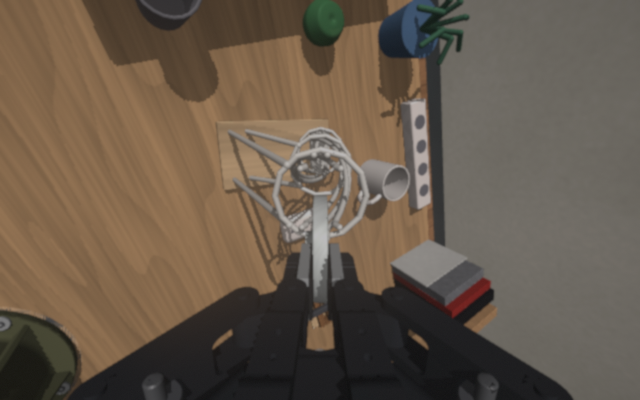

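The held views show the disc gripped with its face tilted as intended. In the wrist view it lies on the tool's centre line at (320,240), and the mouth hoop is centred near (322,193). Measured in the tool frame, the disc centre is 37 mm ahead and within 1 mm in y.

Run:
```python
from h import *
env.line_to(gp(-.075),.12)
st=env.line_to(gp(-.034),.04,max_force=6)
s=env.read_state(); print('contact',st,(s['eef_pos']-O)@Rg-M,s['wrist_force']@To)
e=(s['eef_pos']-O)@Rg-M; print('t',e@a,'y',e[1],'s',e@n)
print(s['time_s'])
p,d,i=cam('side'); save('ins',p[110:260,160:360])
```

```text
contact False [-0.01696087  0.0001216   0.02971989] [ 0.43290413 -0.27277402  0.06556954]
t -0.03421861430524843 y 0.00012160124349776236 s 0.00017139750168885907
19.3833
```

Run:
```python
from h import *
env.dwell(.2)
env.gripper_to(.024); env.dwell(.8)
env.line_to(gp(-.16),.15)
env.movep((.42,.05,.42),[0,.70710678,.70710678,0])
s=env.read_state(); print(s['grip_width'],s['time_s'])
pk=O+Rg@(M0+a*.278); print(pk)
out=[]
for c in('scene','side'):
    p,d,i=cam(c); f=200/np.tan(np.radians(i['fovy'])/2)
    uv=cv2.projectPoints(np.array([pk,O+Rg@M]),i['rvec'],i['tvec'],np.array([[f,0,i['cx']],[0,f,i['cy']],[0,0,1.]]),None)[0].reshape(-1,2); print(c,uv.round())
    u,v=uv.mean(0).astype(int); out.append(cv2.resize(p[v-75:v+75,u-50:u+50],(400,600),interpolation=cv2.INTER_CUBIC))
    X=(cloud(d,i)-pk)@Rg; L=np.stack([X@a,X[...,1],X@n],-1); m=(np.linalg.norm(L,axis=-1)<.045); L=L[m]; print(c,len(L),L.min(0).round(3),L.max(0).round(3),np.median(L,0).round(3), 'face',((abs(L[:,2]-.004)<.003)).sum(),'knob',((abs(L[:,2]-.009)<.002)&(np.hypot(L[:,0],L[:,1])<.011)).sum())
save('end',np.hstack(out))
```

```text
0.02407883248683616 22.5917
[0.60515312 0.15925814 0.06124494]
scene [[367. 258.]
 [400. 165.]]
scene 572 [-0.034 -0.039 -0.016] [0.043 0.042 0.022] [0.002 0.001 0.005] face 208 knob 18
side [[292. 212.]
 [242. 161.]]
side 192 [-0.035 -0.04  -0.038] [0.039 0.04  0.022] [-0.001 -0.019  0.005] face 28 knob 2
```

View pics/end.png

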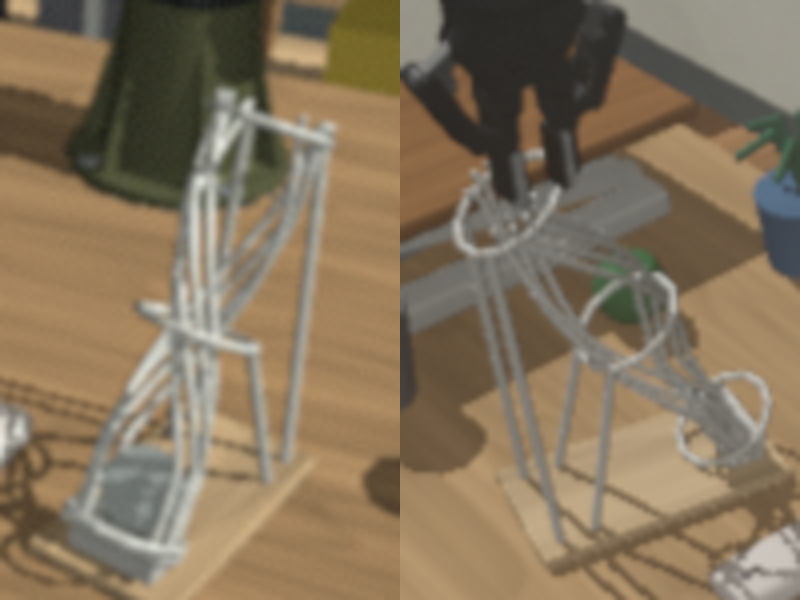

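The picture shows the disc in the pocket. Its face lies at the pocket point, with knob points about 9 mm out, and the gripper is clear of the guide.

```bash
python3 -c "
from h import *
print(env.job_done())"
```

```text
the job is handed in; nothing more can be done
None
```

The job is handed in: the pawl was swung aside to about 1.66 rad, and the last camera check showed the marker at rest in the guide's pocket with its knob facing out and the gripper clear (no verdict was returned).

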